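# Pack the mould set into the parts bin

### The job

Finish packing the small blue bin: the round bush and the slotted plate both go in beside the block that is already there, all three standing on the bin's floor, the bush and the plate upright. The plate lies flat on the bench, so first stand it on its end on the bench and let go of it, then take it again from above and put it in, across the bin. Lower the parts in rather than dropping them, and leave the hammer, the dish and the large casting alone.

Things in the scene. Friction and masses are not known exactly. Their poses are not given: they have to be found in the camera images.
- bin: Small open-topped blue plastic parts bin, fixed to the bench: 146 mm long (its x) by 80 mm wide (its y) by 64 mm high outside (moulded lip adds 3 mm all round), walls and floor 5 mm thick, so 136 x 70 mm inside. Origin: centre of its underside, on the bench. Any heading. The block stands in it at the -x end; the free space is at the +x end.
- bin_floor (a point): Centre of the bin's inner floor, 5 mm above the bench; axes as the bin's.
- block: Rectangular bright steel block standing loose in the bin at its -x end, about 1 mm from the end wall: 40 mm along the bin, 60 mm across it, 56 mm high. Origin: centre of its underside; x along the bin's x.
- bush: Plain round steel bush (thick tube), 50 mm outside diameter, 26 mm bore, 100 mm high, about 0.45 kg, standing upright on the bench. Origin: centre of its underside; z is its axis.
- bush_center (a point): Middle of the bush, on its axis, 50 mm above its underside.
- plate: Dark cast slotted mould plate lying flat on the bench: 110 mm long (its x), 62 mm wide (its y), 30 mm thick (its z), about 0.5 kg; solid long sides, crosswise ribs and slots in its faces; same both ends and both faces. Origin: centre of its underside as it lies at the start. Stood on end it is 110 mm high on a 62 x 30 mm foot.
- plate_center (a point): Centre of the plate's volume, 15 mm from either face and 55 mm from either end; axes as the plate's.
- hammer: Hammer, 260 mm long, lying on the bench beyond the work; bystander. Origin: on the underside, x along its handle.
- dish: Round steel dish, 130 mm across, 45 mm high, empty; bystander. Origin: centre of its underside.
- casting: Large dark slotted casting, 130 x 100 x 50 mm, lying flat; bystander. Origin: centre of its underside.
Things that resemble listed ones, but are neither listed nor needed, are in the scene too. Leave any purple or yellow look-alike of the bush alone.

How it is judged:
By the outcome, as a careful person would: the job done as asked, in the order asked, and still so for the second after the job is handed in, with the robot touching nothing.
It also fails if it takes over 64 s, if anything falls off the work surface, if the arm or the gripper's body presses on something with over 40 N, if the wrist force passes 120 N, or if a joint passes its speed limit or range.

### The arm

A 7-joint arm with a two-finger parallel gripper is mounted at the origin on the work surface. World frame = base frame: x ahead of the robot, y to its left, z up, the work surface at z = 0. Lengths are in m, angles in rad, forces in N, time in s.
With the tool pointing down it reaches from about 0.425 to 0.95 m from the base axis. Payload 4.7 kg.
Tool frame: the origin (TCP) lies between the finger pads; the fingertips stand 25 mm ahead of it and the grasp point (between the pads) lies 6 mm ahead of it; z points along the fingers, y is the line along which they close (so a half turn about z gives the same grasp; the last joint's range is limited). The gripper opens to 85 mm and grips with 20 to 120 N. Pads are 22 mm wide; open, the fingers measure 114 mm over their backs; the gripper's body (76 mm by 85 mm) begins 54 mm behind the grasp point. The pads swing forward as they close: fully open they stand 13 mm farther back than shut.
Start: joints at [1.263, 0.469, -0.049, 1.532, 0.024, 1.141, -0.082], TCP at [0.186, -0.649, 0.256] pointing down, gripper open.
Joint ranges: [-2.59, 2.59], [-0.33, 1.99], [-1.39, 1.29], [0.1, 2.45], [-1.04, 4.18], [0.21, 1.99], [-2.66, 2.66]. Speed limits (rad/s): [2.57, 2.57, 3.14, 3.14, 3.14, 3.14, 3.14].

### API

Orientations are given as a 3x3 rotation matrix whose columns are the frame's x, y, z axes.
In Python, from rig import * gives the robot as it stands. Calls block until the motion is done:
- movep(position, orientation): joint-space move of the TCP to a pose.
- move_l(position, attitude=None, feed=0.15, until_force=None): straight line of the TCP; attitude=None keeps the orientation; feed is the mean speed in m/s. With until_force (N) it stops when the force on the tool has changed by that much, and returns True; else False.
- move_joints(angles): joint-space move.
- command_gripper(opening, newtons=None): finger opening in m; newtons is the grip in N (None keeps the last); returns when the fingers have stopped.
- sleep(seconds).
- inverse_kinematics(position, orientation): joint angles nearest the present ones, or None.
- sense(): the state.
- camera(name): name is "scene" or "side" or "wrist"; returns (picture, depth): 384x512x3 uint8, red, green, blue; 384x512 float32, m along the optical axis (not along the pixel's ray), 0 where there is no reading.
- camera_params(name): a dict with "K" (3x3 intrinsics, pixels), "position" and "rotation" of the camera in the world; the wrist camera has in their place "tool_from_camera" (4x4, takes a point from camera to tool coordinates, whose origin is the TCP and whose axes are the flange's). Camera axes: x right, y down, z forward; pixel columns grow to the right and rows downward; lengths in m; the calibration is good to about 2 mm. A picture is of the moment at which its call begins: read the wrist's pose just before it. camera_params takes no time and is no camera call.
A pose or a line that the arm cannot do raises Unreachable and nothing moves.
- finish_job(): hands the job in; it is judged then, once.
The state is a dict: "time_s": time; "joint_pos": joint angles; "qd": joint speeds; "joint_efforts": joint torques, N m; "position": TCP position; "tcp_rot": TCP orientation; "wrist_force": force on the tool from outside, world axes, zero at the start; "ft_torque": the same for the moment, N m; "finger_gap": finger opening in m; "gripper_force": force on a finger pad.
Only numpy, scipy, OpenCV 4.12 (cv2) and the standard library are available. Lean on these libraries where they do the work, as an engineer would, in place of code of your own. Each camera call takes 0.05 s, during which the arm holds its last target. There are 200 camera calls.

## Working session

There is one attempt and no reset: what is moved stays moved. The work goes in short steps, each a Python script; the robot and the scene stay as the last script left them, time stands still between calls to the robot, and variables do not carry over. Pictures are saved under pics/ and viewed, at most 10 in all, crops included, and the job is handed in when it is done.

```bash
mkdir -p pics; ls; python3 - <<'E'
from rig import *
import cv2,numpy as np
for n in("scene","side"):
    p,d=camera(n); np.savez(n,p=p,d=d); c=camera_params(n); print(n,c)
    np.savez(n,p=p,d=d,K=c["K"],t=c["position"],R=c["rotation"])
    cv2.imwrite(f"pics/{n}0.png",p[:,:,::-1])
a=cv2.imread("pics/scene0.png");print(sense()["time_s"],sense()["position"])
E
```

```text
pics
scene {'K': array([[377.29864709,   0.        , 253.03725139],
       [  0.        , 377.29864709, 186.41362756],
       [  0.        ,   0.        ,   1.        ]]), 'position': array([1.03134042, 0.41971553, 0.89380573]), 'rotation': array([[-0.66407505,  0.60310686, -0.44188963],
       [ 0.74751903,  0.54728773, -0.37641923],
       [ 0.01481976, -0.58029152, -0.81427398]])}
side {'K': array([[363.48799569,   0.        , 254.91255884],
       [  0.        , 363.48799569, 192.13058975],
       [  0.        ,   0.        ,   1.        ]]), 'position': array([0.21970235, 0.69719453, 0.53427586]), 'rotation': array([[-0.88279278, -0.26734592,  0.38626812],
       [-0.46957028,  0.47867272, -0.74187342],
       [ 0.01344082, -0.83630054, -0.54810652]])}
0.1 [ 0.18564125 -0.64847763  0.25537044]
```

View pics/scene0.png

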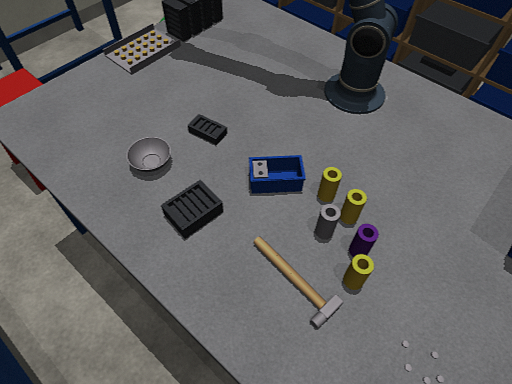

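View pics/side0.png

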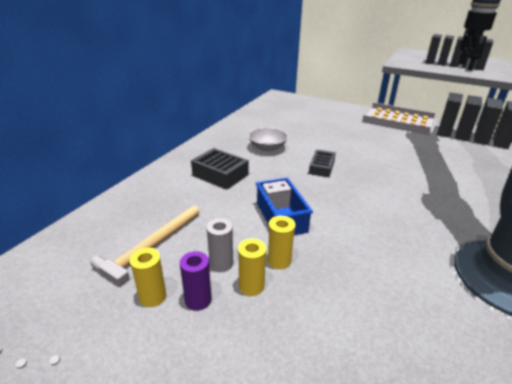

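Scene view: the steel-grey bush is at (328,222). Look-alikes are yellow at (330,185), (353,207) and (359,272), and purple at (365,240). The small dark slotted plate is at (208,128); the large casting at (193,208) is similar. The dish is at (149,155) and the hammer at (300,280). The bin is at (277,174), with the block at its left end (261,169), so bin +x points right in the image. The side view agrees: bush (220,245), plate (322,162), bin (283,205).

I choose the grey bush and the small dark plate.

```bash
cat > h.py <<'E'
import numpy as np,cv2
def rays(c,uv,z):
    uv=np.atleast_2d(uv).astype(float); r=np.c_[uv,np.ones(len(uv))]@np.linalg.inv(c["K"]).T@c["R"].T
    return c["t"]+r*((z-c["t"][2])/r[:,2])[:,None]
def cloud(c):
    d=c["d"]; v,u=np.indices(d.shape); P=np.c_[u.ravel()*d.ravel(),v.ravel()*d.ravel(),d.ravel()]@np.linalg.inv(c["K"]).T
    return (P@c["R"].T+c["t"]).reshape(d.shape+(3,))
def rect(xy):
    (cx,cy),(w,h),a=cv2.minAreaRect((xy*1000).astype(np.float32)); 
    if w<h: w,h,a=h,w,a+90
    return np.round([cx,cy,w,h,a],1)
E
python3 - <<'E'
from h import *
for n,wins in(("scene",dict(bush=(310,200,345,245),plate=(180,108,235,150),bin=(240,145,312,200),cast=(155,175,230,240))),("side",dict(bush=(205,215,235,275),plate=(305,145,340,180),bin=(250,172,315,236),cast=(185,145,252,190)))):
    c=dict(np.load(n+".npz")); W=cloud(c); hsv=cv2.cvtColor(c["p"],cv2.COLOR_RGB2HSV)
    for k,(a,b,e,f) in wins.items():
        w=W[b:f,a:e]; h=hsv[b:f,a:e]; ok=c["d"][b:f,a:e]>0; z=w[...,2]
        if k=="bush": m=ok&(abs(z-.1)<.006)&(h[...,1]<80)
        elif k=="bin": m=ok&(z>.055)&(h[...,1]>120)&(abs(h[...,0]-115)<15)
        else: m=ok&(h[...,2]<95)&(z>(.02 if k=="plate" else .04))
        # largest component
        q,l,s,_=cv2.connectedComponentsWithStats(m.astype(np.uint8)); i=1+s[1:,4].argmax() if k!="bin" else None
        if i: m=l==i
        print(n,k,m.sum(),"z",np.round(np.percentile(z[m],[5,50,95]),3),rect(w[m][:,:2]))
        if k=="bin":
            m=ok&(h[...,1]<60)&(z>.045); print("  block",m.sum(),np.round(np.median(z[m]),3),rect(w[m][:,:2]))
s=dict(np.load("scene.npz"))["p"];t=dict(np.load("side.npz"))["p"]
A=cv2.resize(s[100:250,180:380,::-1],(800,600),interpolation=cv2.INTER_CUBIC)
cv2.imwrite("pics/crop.png",A)
E
```

```text
scene bush 223 z [0.096 0.1   0.102] [529.9 246.2  48.7  48.4  51.8]
scene plate 495 z [0.021 0.028 0.032] [ 484.  -243.   111.4   65.1   99.8]
scene bin 4 z [0.058 0.06  0.062] [512.6 -22.3  28.    5.8  10.8]
  block 258 0.061 [487.2  47.2 147.   73.6 131.8]
scene cast 1011 z [0.042 0.048 0.052] [724.2 -54.5 129.9 102.4 172.5]
side bush 317 z [0.095 0.099 0.1  ] [530.9 247.5  49.   47.7 121.5]
side plate 310 z [0.021 0.026 0.03 ] [ 483.2 -239.5  107.3   57.2   99.8]Traceback (most recent call last):
  File "<stdin>", line 12, in <module>
    return _quantile_unchecked(
        a, q, axis, out, overwrite_input, method, keepdims, weights)
    return _ureduce(a,
                    func=_quantile_ureduce_func,
    ...<5 lines>...
                    overwrite_input=overwrite_input,
                    method=method)
    r = func(a, **kwargs)
    result = _quantile(arr,
                       quantiles=q,
    ...<2 lines>...
                       out=out,
                       weights=wgt)
    slices_having_nans = np.isnan(arr[-1, ...])
                                  ~~~^^^^^^^^^
IndexError: index -1 is out of bounds for axis 0 with size 0
```

```bash
python3 - <<'E'
from h import *
for n,(a,b,e,f) in(("scene",(240,145,312,200)),("side",(250,172,315,236))):
    c=dict(np.load(n+".npz")); W=cloud(c)[b:f,a:e]; p=c["p"][b:f,a:e].astype(int); ok=c["d"][b:f,a:e]>0
    blue=ok&(p[...,2]>p[...,0]*1.6+15); z=W[...,2]
    m=blue&(z>.058)&(z<.07); print(n,"blue z",np.round(np.percentile(z[blue],[5,50,99]),3),"rim",m.sum(),rect(W[m][:,:2]))
    m=ok&~blue&(z>.045)&(p.min(2)>90); q,l,s,_=cv2.connectedComponentsWithStats(m.astype(np.uint8));
    for i in range(1,q):
        if s[i,4]>40: k=l==i; print("  grey",s[i],np.round(np.median(W[k],0),3),rect(W[k][:,:2]))
s=dict(np.load("scene.npz"))["p"]
cv2.imwrite("pics/crop.png",cv2.resize(s[100:250,180:380,::-1],(800,600),interpolation=cv2.INTER_CUBIC))
E
```

```text
scene blue z [0.004 0.037 0.066] rim 455 [487.3  40.9 150.1  90.  135.6]
  grey [ 12  15  16  17 205] [0.52  0.007 0.061] [519.5   6.4  61.   40.2  45.7]
side blue z [0.004 0.047 0.065] rim 448 [489.7  42.2 156.1  87.  135.4]
  grey [ 12   8  29  18 372] [0.517 0.012 0.06 ] [520.7   6.3  64.6  46.1  46.4]
  grey [ 20  43  25  16 155] [0.439 0.169 0.099] [441.4 149.9 107.7  46.8 109. ]
```

View pics/crop.png

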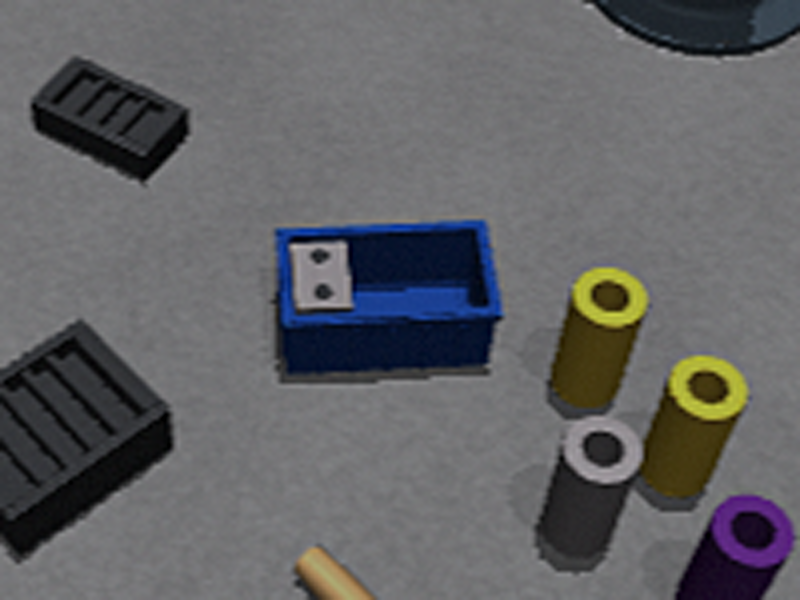

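The crop confirms the choice. The grey bush top is at crop (603,450), with a yellow one close by at (707,388). The plate is at (110,110) and the bin's block is at its left end.

Measurements against the given sizes:

| Thing | Measured | Heading |
|---|---|---|
| Bush | (.530,.247), top at .100 | – |
| Plate | (.484,-.2415), 110x62 mm | 100° |
| Bin | (.4885,.0415), rim at .065 | +x at 135.5° |

Next I check reachability, the clearance to the yellow bush, and the stand-up attitudes.

```bash
cat >> h.py <<'E'
def Rt(z,y):
    z=np.array(z,float);z/=np.linalg.norm(z);y=np.array(y,float);y-=z*(y@z);y/=np.linalg.norm(y);return np.c_[np.cross(y,z),y,z]
def down(a): return Rt([0,0,-1],[np.cos(a),np.sin(a),0])   # a: heading of the closing line
def tilt(h,t,s=1): # tool points along heading h, tilted t from straight down; closing line level
    return Rt([np.cos(h)*np.sin(t),np.sin(h)*np.sin(t),-np.cos(t)],s*np.array([-np.sin(h),np.cos(h),0]))
def tcp(g,R): return np.array(g)-.006*R[:,2]
BIN=np.array([.4885,.0415]); BA=np.radians(135.5); BX=np.array([np.cos(BA),np.sin(BA)]); BY=np.array([-BX[1],BX[0]])
E
python3 - <<'E'
from h import *
from rig import *
c=dict(np.load("scene.npz")); W=cloud(c); p=c["p"].astype(int)
y=(p[...,0]>p[...,2]*2+20)&(abs(W[...,2]-.1)<.006); q,l,s,_=cv2.connectedComponentsWithStats(y.astype(np.uint8))
for i in range(1,q):
    if s[i,4]>60: print("yellow",rect(W[l==i][:,:2]))
m=(p[...,2]>p[...,1]*1.7+10)&(p[...,0]>p[...,1]*1.3+5)&(abs(W[...,2]-.1)<.006); print("purple",m.sum(),rect(W[m][:,:2]))
pa=np.radians(99.8); u=np.array([np.cos(pa),np.sin(pa)]); P=np.array([.4838,-.2415])
for e in(1,-1):
  h=pa if e==1 else pa-np.pi
  for t in(-40,-20,0,20):
    for s in(1,-1):
      R=tilt(h,np.radians(t),s); g=np.r_[P+e*u*.03,.022]; j=inverse_kinematics(tcp(g,R),R); print("pick",e,t,s,None if j is None else np.round(j,2))
for pos in([.55,-.2],[.6,-.25],[.65,-.2],[.7,-.25]):
  for h in(-90,-60,-30,0,30):
    for t in(70,90):
      for s in(1,-1):
        R=tilt(np.radians(h),np.radians(t),s); j=inverse_kinematics(tcp(np.r_[pos,.09],R),R)
        if j is not None: print("stand",pos,h,t,s,np.round(j,2))
for g in([*(BIN+.002*BX),.2],[*(BIN+.047*BX),.25],[.53,.247,.2]):
  print([ (a,np.round(j,2)[[0,5,6]]) for a in(-45,-15,15,45,75,105,135,165,225) if (j:=inverse_kinematics(g,down(np.radians(a+.5)))) is not None])
E
```

```text
yellow [429.5 180.3  48.2  44.9  30.9]
yellow [447.2 268.5  48.9  45.3  31.7]
yellow [594.7 378.8  49.2  47.   38.7]
purple 225 [517.7 345.5  49.4  45.1  33.1]
pick 1 -40 1 [ 0.32  0.66 -0.43  2.23  1.47  0.95  1.98]
pick 1 -40 -1 [-0.11  0.62  0.11  2.26  1.36  0.64 -1.13]
pick 1 -20 1 [-0.52  0.74  0.9   2.22 -0.73  0.35 -2.09]
pick 1 -20 -1 [ 0.35  0.54 -0.24  2.17  0.99  0.55 -0.57]
pick 1 0 1 [ 0.24  0.55  0.12  2.08 -0.12  0.53 -2.52]
pick 1 0 -1 [ 0.71  0.6  -0.48  2.05  0.47  0.61  0.08]
pick 1 20 1 [ 0.47  0.64  0.02  1.93 -0.39  0.83 -2.18]
pick 1 20 -1 [ 0.92  0.72 -0.59  1.91  0.12  0.81  0.49]
pick -1 -40 1 [ 1.02  0.91 -0.56  1.64 -0.08  1.17  0.76]
pick -1 -40 -1 [ 0.6   0.83  0.08  1.67 -0.53  1.26 -1.97]
pick -1 -20 1 [ 0.94  0.75 -0.54  1.81  0.11  0.89  0.58]
pick -1 -20 -1 [ 0.51  0.68  0.07  1.83 -0.38  0.91 -2.12]
pick -1 0 1 [ 0.78  0.63 -0.45  1.97  0.44  0.65  0.21]
pick -1 0 -1 [ 0.32  0.58  0.15  1.99 -0.15  0.57 -2.4 ]
pick -1 20 1 [ 0.41  0.56 -0.18  2.11  0.95  0.51 -0.41]
pick -1 20 -1 [-0.39  0.77  0.9   2.16 -0.8   0.38 -1.94]
stand [0.55, -0.2] -90 7
[... 5233 characters left out ...]
 array([0.74, 1.02, 2.22])), (225, array([-0.93,  0.91, -2.17]))]
[(-45, array([ 0.58,  1.02, -1.25])), (-15, array([ 0.62,  1.03, -0.75])), (15, array([ 0.65,  1.04, -0.25])), (45, array([0.69, 1.04, 0.25])), (75, array([0.72, 1.05, 0.76])), (105, array([0.71, 1.05, 1.28])), (135, array([0.73, 1.06, 1.79])), (165, array([0.73, 1.06, 2.31])), (225, array([-1.07,  0.99, -2.42]))]
[(-45, array([ 0.19,  1.09, -1.75])), (-15, array([ 0.21,  1.1 , -1.24])), (15, array([ 0.22,  1.11, -0.73])), (45, array([ 0.24,  1.12, -0.22])), (75, array([0.24, 1.12, 0.29])), (105, array([0.23, 1.11, 0.84])), (135, array([0.29, 1.17, 1.27])), (165, array([0.29, 1.17, 1.8 ])), (225, array([-1.17,  1.01, -2.4 ]))]
```

```bash
python3 - <<'E'
from h import *
from rig import *
R=down(np.radians(45.5)); B=[.5305,.247]
movep(tcp([*B,.19],R),R); move_l(tcp([*B,.087],R),feed=.12)
command_gripper(.03,60); s=sense(); print("grip",s["finger_gap"],s["gripper_force"],s["time_s"])
move_l(tcp([*B,.215],R),feed=.15); print("lift Fz",sense()["wrist_force"])
q=BIN+.0015*BX; movep(tcp([*q,.215],R),R); print(sense()["position"],sense()["finger_gap"],sense()["time_s"])
p,d=camera("side"); cv2.imwrite("pics/b1.png",p[120:300,150:390,::-1])
E
```

```text
grip 0.04865201801115654 61.52263093739748 4.9
lift Fz [ 0.31777893  0.31826813 -4.78640316]
[0.48765598 0.04352796 0.22110662] 0.04878372833010334 6.75
```

```bash
python3 - <<'E'
from h import *
from rig import *
R=down(np.radians(45.5)); q=BIN+.0015*BX
print(move_l(tcp([*q,.165],R),feed=.12)); 
print(move_l(tcp([*q,.1],R),feed=.05,until_force=8),sense()["wrist_force"])
print(move_l(tcp([*q,.088],R),feed=.02,until_force=4)); s=sense(); print(s["position"][2]-.006,s["wrist_force"],s["time_s"])
command_gripper(.07); 
move_l(tcp([*q,.2],R),feed=.15)
# retreat to the plate's above, then look
t=-25; Rp=tilt(np.radians(-80.2),np.radians(t)); u=np.array([np.cos(np.radians(-80.2)),np.sin(np.radians(-80.2))])
g=np.r_[np.array([.4838,-.2415])+u*.036,.12]
command_gripper(.085); movep(tcp(g,Rp),Rp); print(sense()["joint_pos"],sense()["time_s"])
for n in("scene","side"):
    p,d=camera(n); c=camera_params(n); np.savez(n+"1",p=p,d=d,K=c["K"],t=c["position"],R=c["rotation"])
    (cv2.imwrite("pics/s1.png",cv2.resize(p[100:250,180:380,::-1],(800,600))) if n=="scene" else 0)
E
```

```text
False
False [-0.48305602  0.15554146 -4.75070369]
True
0.09295564364415519 [-1.97475661 -1.43466456  4.74880705] 9.25
[ 1.21966899  0.80190113 -0.96521846  1.70456879  0.27994186  1.17060364
  0.38627171] 12.0167
```

View pics/s1.png

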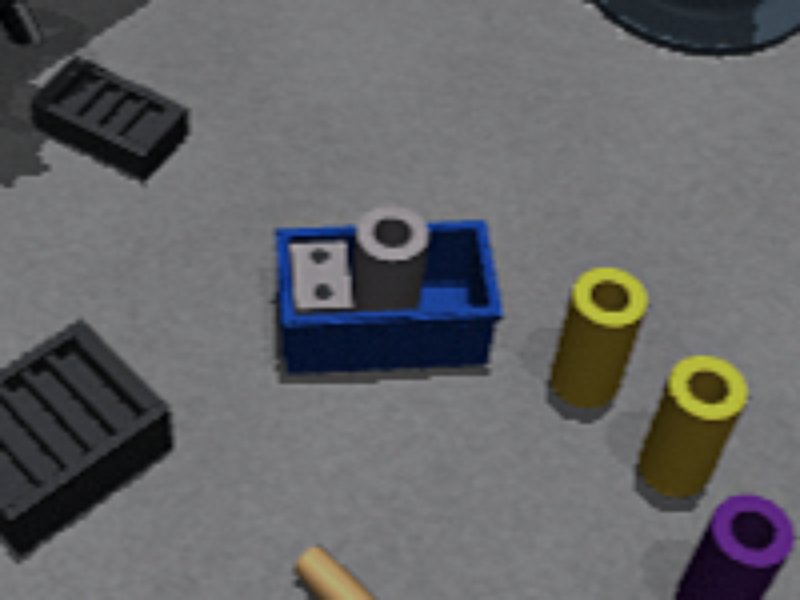

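The bush stands upright in the bin close to the block, at crop (392,235), and contact came at the expected height (grasp z .093 against .092). The plate at (110,115) is undisturbed. Next I grip it near its -y end.

```bash
python3 - <<'E'
from h import *
from rig import *
h=np.radians(-80.2); u=np.array([np.cos(h),np.sin(h)]); Rp=tilt(h,np.radians(-25)); g=np.array([.4838,-.2415])+u*.036
print("hit",move_l(tcp([*g,.0255],Rp),feed=.1,until_force=10),sense()["position"]); command_gripper(.04,80); s=sense(); print(s["finger_gap"],s["gripper_force"],s["time_s"])
move_l(tcp([*g,.16],Rp),feed=.12); s=sense(); print("lift",s["wrist_force"],s["finger_gap"])
for t in(10,65):
  R=tilt(h,np.radians(t)); G=[.6,-.25,.17] if t==65 else [.54,-.265,.17]
  movep(tcp(G,R),R); s=sense(); print(s["joint_pos"].round(2),s["finger_gap"],s["wrist_force"].round(1),s["time_s"])
p,d=camera("scene"); cv2.imwrite("pics/p1.png",cv2.resize(p[20:200,100:340,::-1],(800,600)))
E
```

```text
hit False [ 0.49088599 -0.27956693  0.03158009]
0.060069394379521315 88.9621889591217 13.55
lift [ 0.36583517  0.32592881 -4.46737478] 0.06024545856218323
[ 0.9   0.51 -0.79  1.84  0.65  0.97 -0.02] 0.06001599562536098 [ 0.4 -1.5 -4.5] 15.3
[ 0.17  0.63 -0.33  1.98  1.49  1.33 -0.99] 0.0597813854564662 [-0.6 -0.2 -5.2] 16.2167
```

View pics/p1.png

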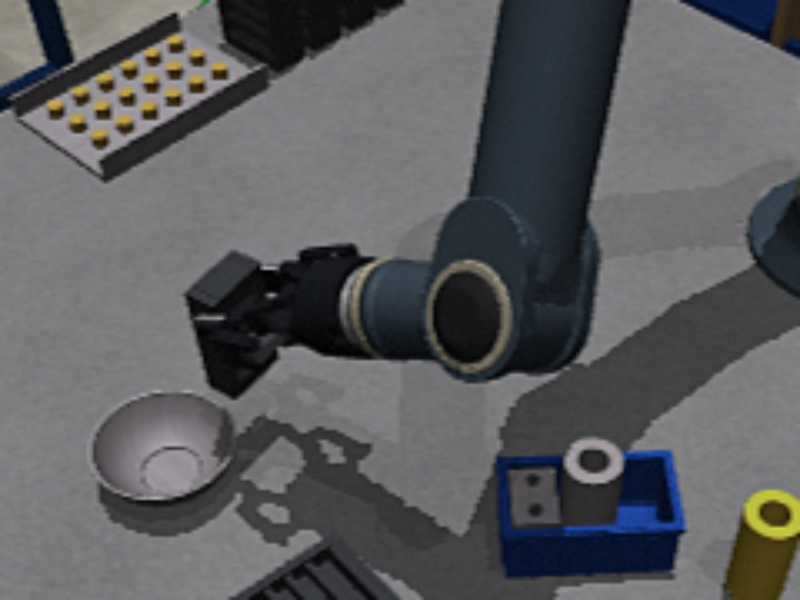

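The plate is held upright at crop (230,320), but the dish at (160,445) is near the spot below it. I'll measure the dish and stand the plate nearer its old place, which also keeps the wrist farther from the bin.

```bash
python3 - <<'E'
from h import *
from rig import *
c=dict(np.load("scene1.npz")); W=cloud(c)[130:190,115:178]; m=(abs(W[...,2]-.045)<.006); print("dish",rect(W[m][:,:2]))
h=np.radians(-80.2); R=tilt(h,np.radians(65))
for G in([.5,-.31,.15],[.5,-.31,.09],[.52,-.34,.09]):
    j=inverse_kinematics(tcp(G,R),R); print(G,None if j is None else j.round(2))
G=[.51,-.32,.15]; 
movep(tcp(G,R),R); s=sense(); print(s["joint_pos"].round(2),s["time_s"])
p,d=camera("scene"); cc=camera_params("scene"); c=dict(p=p,d=d,K=cc["K"],t=cc["position"],R=cc["rotation"]); 
p2,d=camera("side"); 
cv2.imwrite("pics/p2.png",np.hstack([cv2.resize(p[20:200,100:340,::-1],(400,300)),cv2.resize(p2[60:240,200:440,::-1],(400,300))]))
E
```

```text
dish [ 685.  -282.1  128.5  125.9   49.3]
[0.5, -0.31, 0.15] [ 0.27  0.58 -0.29  2.21  1.63  1.25 -1.15]
[0.5, -0.31, 0.09] [ 0.24  0.7  -0.27  2.21  1.7   1.26 -1.29]
[0.52, -0.34, 0.09] [ 0.28  0.71 -0.24  2.16  1.73  1.23 -1.24]
[ 0.28  0.58 -0.29  2.19  1.64  1.23 -1.13] 16.8
```

View pics/p2.png

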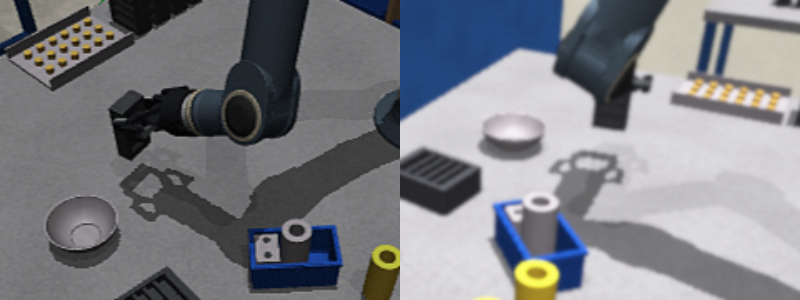

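```bash
python3 - <<'E'
from h import *
from rig import *
h=np.radians(-80.2); R=tilt(h,np.radians(65)); G=np.array([.51,-.32])
print(move_l(tcp([*G,.103],R),feed=.08,until_force=8)); print(move_l(tcp([*G,.083],R),feed=.02,until_force=5)); s=sense()
print(s["position"]+.006*R[:,2],s["wrist_force"].round(1))
command_gripper(.085); s=sense(); print(s["finger_gap"],s["wrist_force"].round(1),s["time_s"])
p=s["position"]; 
print(move_l(p-.11*R[:,2],feed=.12,until_force=10))
p=sense()["position"]; move_l(p+[0,0,.1],feed=.2)
Rd=down(np.radians(9.8)); movep(tcp([*G,.24],Rd),Rd); print(sense()["joint_pos"].round(2),sense()["time_s"])
s=sense(); w,d=camera("wrist"); cc=camera_params("wrist"); np.savez("w1",p=w,d=d,K=cc["K"],T=cc["tool_from_camera"],pos=s["position"],rot=s["tcp_rot"])
T=np.eye(4);T[:3,:3]=s["tcp_rot"];T[:3,3]=s["position"];T=T@cc["tool_from_camera"]
c=dict(p=w,d=d,K=cc["K"],t=T[:3,3],R=T[:3,:3]); np.savez("w1",**c); W=cloud(c)
m=(d>0)&(abs(W[...,2]-.11)<.008)&(np.hypot(W[...,0]-.51,W[...,1]+.32)<.06)
print("top",m.sum(),np.percentile(W[m][:,2],[5,50,95]).round(4),rect(W[m][:,:2]))
p2,_=camera("side"); cv2.imwrite("pics/p3.png",np.hstack([cv2.resize(w[:,:,::-1],(400,300)),cv2.resize(p2[60:240,200:440,::-1],(400,300))]))
E
```

```text
False
True
[ 0.51008723 -0.3198994   0.08799801] [-0.6  0.4  5.2]
0.08501897379452146 [-0.1 -0.2 -0.1] 18.7583
False
[ 0.76  0.39 -0.36  1.71  0.15  1.07  0.53] 21.8333
top 2039 [0.1064 0.1106 0.1118] [ 510.7 -330.2   61.9   30.3   10. ]
```

View pics/p3.png

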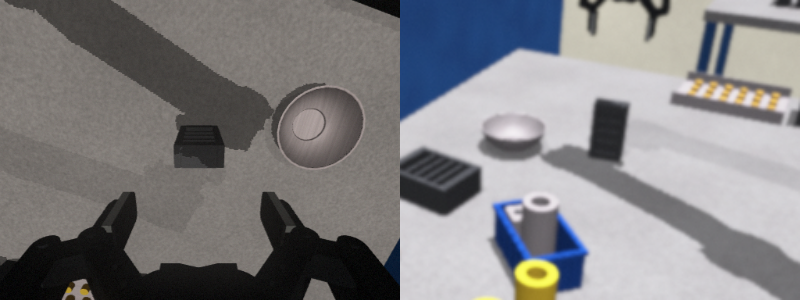

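The plate stands free on its end: top at z .1106, 61.9x30.3 mm, heading 10°, at (.5107,-.3302); wrist crop (199,147), side crop (608,130). Now I check the bin from above with the wrist camera before regrasping.

```bash
python3 - <<'E'
from h import *
from rig import *
R=down(np.radians(45.5)); movep(tcp([*(BIN+.02*BX),.27],R),R)
sleep(.1); s=sense(); w,d=camera("wrist"); cc=camera_params("wrist")
T=np.eye(4);T[:3,:3]=s["tcp_rot"];T[:3,3]=s["position"];T=T@cc["tool_from_camera"]
c=dict(p=w,d=d,K=cc["K"],t=T[:3,3],R=T[:3,:3]); np.savez("w2",**c); W=cloud(c); p=w.astype(int)
blue=(d>0)&(p[...,2]>p[...,0]*1.6+15)&(np.hypot(W[...,0]-BIN[0],W[...,1]-BIN[1])<.1); z=W[...,2]
L=lambda q:np.round(np.c_[(q-BIN)@BX,(q-BIN)@BY]*1000,1)
m=blue&(abs(z-.064)<.004); r=rect(W[m][:,:2]); print("rim",m.sum(),r,L(r[:2]/1000),np.percentile(L(W[m][:,:2]),[0.5,99.5],axis=0))
m=(d>0)&(abs(z-.105)<.004)&(np.hypot(*(W[...,:2]-BIN).transpose(2,0,1))<.05); r=rect(W[m][:,:2]);print("bush",r,L(r[:2]/1000),np.median(z[m]))
m=(d>0)&~blue&(abs(z-.061)<.004)&(p.min(2)>70); l=L(W[m][:,:2]); l=l[(abs(l[:,0]+47)<26)&(abs(l[:,1])<34)]; print("block",len(l),np.percentile(l,[1,99],axis=0))
m=blue&(z<.02); l=L(W[m][:,:2]); print("floor",len(l),np.percentile(l,[1,99],axis=0)); print(s["time_s"])
cv2.imwrite("pics/w2.png",w[:,:,::-1])
E
```

```text
rim 2301 [487.8  41.2 151.9  85.9 135.3] [[0.3 0.7]] [[-75.25 -42.1 ]
 [ 76.2   43.3 ]]
bush [485.9  41.4  48.6  48.5 173.8] [[1.8 1.9]] 0.10548034313678484
block 857 [[-64.5   -25.9  ]
 [-27.856  32.4  ]]
floor 2001 [[-51.7 -34.2]
 [ 61.   35.8]]
23.4417
```

View pics/w2.png

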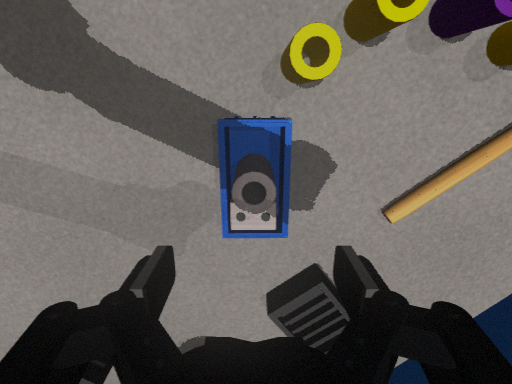

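The view from above shows the bin at (255,178), the bush at (254,192) and free space above it in the image. The rim measures 151.9x85.9 mm against 152x86 nominal, so the bin pose is good, and the free gap spans bin x 26.8 to 68.3 mm. Next I regrasp the plate and place it at bin x 47.5.

```bash
python3 - <<'E'
from h import *
from rig import *
P=np.array([.5107,-.3302]); R=down(np.radians(10)); 
movep(tcp([*P,.2],R),R); print(move_l(tcp([*P,.092],R),feed=.1,until_force=10)); command_gripper(.045,60); s=sense(); print(s["finger_gap"],s["gripper_force"],s["time_s"])
move_l(tcp([*P,.225],R),feed=.15); print(sense()["wrist_force"].round(1))
q=np.array([.4878,.0412])+.0472*BX; R=down(np.radians(45.3)); movep(tcp([*q,.225],R),R)
print(move_l(tcp([*q,.178],R),feed=.1)); s=sense(); print(s["position"],s["finger_gap"],s["time_s"])
w,d=camera("wrist"); sd,_=camera("side"); sc,_=camera("scene")
cv2.imwrite("pics/f1.png",np.hstack([cv2.resize(sc[100:250,200:400,::-1],(400,300)),cv2.resize(sd[60:270,180:460,::-1],(400,300))]))
E
```

```text
False
0.06125750795471056 66.04501605033875 26.525
[ 0.3  0.6 -5.5]
False
[0.45460172 0.07429796 0.184165  ] 0.06125453719674289 29.6833
```

View pics/f1.png

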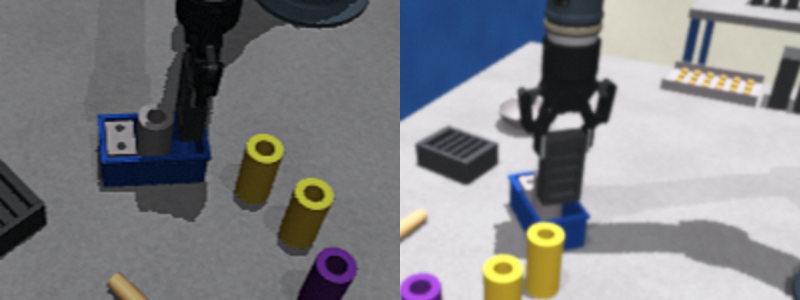

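The plate hangs upright over the free end of the bin, scene crop (192,95), between the bush and the end wall. Lowering under force guard.

```bash
python3 - <<'E'
from h import *
from rig import *
q=np.array([.4878,.0412])+.0472*BX; R=down(np.radians(45.3))
hit=move_l(tcp([*q,.104],R),feed=.06,until_force=6); s=sense(); print(hit,s["position"][2]-.006,s["wrist_force"].round(1))
if not hit:
    print(move_l(tcp([*q,.092],R),feed=.02,until_force=4)); s=sense(); print(s["position"][2]-.006,s["wrist_force"].round(1))
    if s["position"][2]-.006<.1005:
        command_gripper(.08); print(move_l(tcp([*q,.22],R),feed=.15,until_force=10))
        R=down(np.radians(45.3)); g=BIN+.02*BX; movep(tcp([*g,.27],R),R); sleep(.1)
        s=sense(); w,d=camera("wrist"); cc=camera_params("wrist"); T=np.eye(4);T[:3,:3]=s["tcp_rot"];T[:3,3]=s["position"];T=T@cc["tool_from_camera"]
        W=cloud(dict(d=d,K=cc["K"],t=T[:3,3],R=T[:3,:3])); z=W[...,2]; l=np.stack([(W[...,:2]-BIN)@BX,(W[...,:2]-BIN)@BY],-1)
        for n,z0,x0 in(("plate",.115,.047),("bush",.105,.002)):
            m=(d>0)&(abs(z-z0)<.004)&(abs(l[...,0]-x0)<.03)&(abs(l[...,1])<.045); print(n,m.sum(),np.percentile(z[m],[5,50,95]).round(4),rect(l[m]))
        sd,_=camera("side"); sc,_=camera("scene"); cv2.imwrite("pics/f2.png",np.hstack([cv2.resize(sc[100:250,200:400,::-1],(400,300)),cv2.resize(w[50:290,96:416,::-1],(400,300))]))
print(sense()["time_s"])
E
```

```text
False 0.10436810347188093 [-0.5 -0.  -4.3]
True
0.09787898411090157 [-0.7 -0.1  4.9]
False
plate 1886 [0.1142 0.1156 0.1168] [47.5  0.7 62.  30.6 89.8]
bush 1158 [0.1036 0.1055 0.1067] [  1.7   1.9  48.9  48.8 124.5]
33.5167
```

View pics/f2.png

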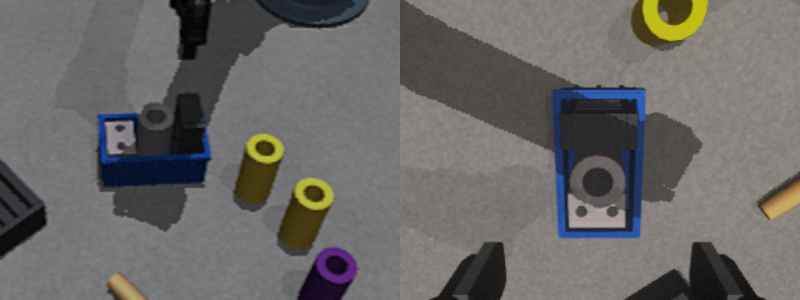

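All three stand in the bin: plate top at z .1156 (expected .115), bush top at .1055 (expected .105), the block untouched, and the gripper clear.

```bash
python3 -c "
from rig import *
print(finish_job())"
```

```text
the job is handed in; nothing more can be done
None
```

The job is handed in at about 34 s of the 64 s allowed: the bush and the plate stand upright on the bin floor beside the block, and the plate was stood on end on the bench and released before being regrasped from above and placed across the bin.

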